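Draw the sagging bolt of a guard cage and hold its gate ajar

ROBOT

A 6-joint arm with a two-finger parallel gripper is mounted at the origin on the work surface. World frame = base frame: x ahead of the robot, y to its left, z up, the work surface at z = 0. Lengths are in m, angles in rad, forces in N, time in s.
With the tool pointing down it reaches from about 0.375 to 0.9 m from the base axis. Payload 3.1 kg.
Tool frame: the origin (TCP) lies on the centre line of the jaws, within the pads' length; the fingertips stand 8 mm ahead of it and the grasp point (between the pads) lies 11 mm behind it; z points along the fingers, y is the line along which they close (so a half turn about z gives the same grasp; the last joint's range is limited). The gripper opens to 87 mm and grips with 3 to 60 N. Pads are 19 mm wide; open, the fingers measure 117 mm over their backs; the gripper's body (75 mm by 190 mm) begins 51 mm behind the grasp point.
Start: joints at [1.079, 0.527, 1.433, -0, 1.181, -0.178], TCP at [0.193, 0.594, 0.231] pointing down, gripper open.
Joint ranges: [-3.08, 3.08], [-0.75, 2.2], [0.22, 2.44], [-1.43, 4.57], [0, 2.65], [-2.85, 2.85]. Speed limits (rad/s): [2.79, 2.79, 3.14, 3.14, 3.14, 3.14].

INTERFACE

Orientations are given as a unit quaternion [x, y, z, w].
In Python, from rig import robot gives the robot as it stands. The module is installed in compiled form; this text tells all that it offers.
- The arm moves only by the tool send_rows, never from a script. Its argument "increments" is one flat list of numbers, 7 for each row, row after row: the turn, a rotation vector about the world's x, y, z in rad, then the shift along the world's x, y, z in cm, then the opening, from 0 (shut) to 1 (fully open). A call has 1 to 20 rows; each row shifts and turns the commanded pose from where the row before left it; what a row does not reach is not made up. A row lasts 1/12 s, in which the tool goes at most 41.7 mm and 7.16 degrees, less where a joint would pass 70% of its speed; a pose out of reach is approached as far as the arm can. A call is refused whole if a number of a shift passes 4.17 or a number of a turn 0.125, either way. A call with a gripper value outside its range is refused whole. The fingers move at their own pace and stop on an object; "newtons" is the grip in N (left out, the last holds). Time passes only in rows, so rows that do not move let the fingers close. It gives the time, the measured TCP pose, the force, the opening and the grip force at its end, in the units of the state.
- robot.get_obs(): the state, without advancing time (a new reading comes with each control period).
- robot.camera(name): name is "scene" or "top" or "wrist"; returns a dict with "image" (400x640x3 uint8, red, green, blue), "range_z" (400x640 float32, m along the optical axis (not along the pixel's ray), 0 where there is no reading), "fx", "fy", "cx", "cy" (pixels), "dist_coeffs" ([k1, k2, p1, p2, k3] as OpenCV has them; the pictures are not rectified), "R" (3x3) and "t" (3): a world point X has camera coordinates R X + t. Camera axes: x right, y down, z forward; pixel columns grow to the right and rows downward; lengths in m; the calibration is good to about 2 mm. A picture is of the moment at which its call begins.
- robot.hand_in(): hands the job in; it is judged then, once.
The state is a dict: "time": time; "q": joint angles; "joint_velocities": joint speeds; "joint_torque": joint torques, N m; "position": TCP position; "tool_rot": TCP orientation; "ft_force": force on the tool from outside, world axes, zero at the start; "moment": the same for the moment, N m; "grip_width": finger opening in m; "grip_force": force on a finger pad.
Only numpy, scipy, OpenCV 4.12 (cv2) and the standard library are available. Lean on these libraries where they do the work, as an engineer would, in place of code of your own. Each camera call takes 0.05 s, during which the arm holds its last target. There are 200 camera calls.

TASK

The nose of the red-knobbed bolt on the guard cage's yellow gate has sagged and is hooked behind the bent red lip of its keeper: take the bolt by its knob, lift the nose over the lip while drawing the bolt back towards the hinge as far as it goes, then pull the gate ajar, about 20 degrees. A closer pulls the gate shut, so finish still gripping the knob, holding the gate steady at that opening with the bolt still drawn. Leave the flux jar, the screwdriver and the battery holder where they are.

Things in the scene. Friction and masses are not known exactly. Their poses are not given: they have to be found in the camera images.
- cage: Low open-topped guard cage fixed to the table, 240 (x) by 300 (y) by 120 mm high, aluminium posts, clear panels, circuit board inside. Origin: centre of its underside. Its x points from the gate side to the rear, y from the keeper stile to the hinge stile, z up; the gate side faces the robot, the cage may be turned up to 0.3 rad either way. The shut gate lies in its plane x = -100 mm.
- keeper_lip (a point): Top of the keeper's bent red lip, 139 mm above the table, on the stile beyond the gate's free edge; 22 mm wide along x, 4 mm thick, leaning 15 degrees, its top away from the hinge. Past it (further from the hinge) a 4 mm steel front cheek, 10 mm nearer the robot than the rod's axis, rises to 182 mm above the table and keeps the bolt from coming forward, with a lower cheek behind.
- gate (a joint): Opening angle of the yellow-framed gate, rad: 0 shut, up to 1.3. Leaf 210 mm wide, 16 mm thick, top 120 mm above the table. Vertical hinge at its +y edge; the free edge swings to the cage's -x, towards the robot (clockwise from above). A spring closer pulls it shut: 0.4 N m at 0, plus 1 N m per rad. It cannot open while the bolt is in the keeper.
- gate_hinge (a point): Point on the gate's vertical hinge axis, 121 mm above the table.
- draw (a joint): How far the bolt is drawn back, m: 0 home in the keeper, 0.045 fully drawn (stop). It slides along the gate's top rail towards the hinge (the cage's +y while the gate is shut), friction about 2 N. It starts at 0 to 0.006. Unlifted, the nose meets the lip at about 0.010; it is past lip and keeper from 0.028 on.
- bolt (a joint): Lift of the sagging bolt about the pin in its sliding tail block, rad: 0 hanging (it falls back by its weight, about 1 N at the knob), 0.16 the most. 10 mm steel rod, 165 mm from pin to nose; the knob is 110 mm from the pin: 0.1 rad lifts the knob 11 mm, the nose 16.5 mm. The nose clears the lip from about 0.09 rad (knob up 10 mm); the limit is 17 mm at the knob.
- knob: The bolt's upright red cylindrical knob, 22 mm in diameter, 26 mm tall, on a 10 mm neck. Origin: on the rod's axis below it; the knob runs from 21 to 47 mm above that (top 197 mm above the table). Best pinched from above with the fingers on its front and rear (along the cage's x), which are free; the rod runs along y, 16 mm below the knob's lower end. It moves with bolt and gate.
- knob_grip (a point): Centre of the red knob (13 mm below its top), where to grip; about 184 mm above the table while the bolt hangs.
- bolt_nose (a point): Underside of the bolt's turned-down nose: an 8 mm (y) by 10 mm (x) steel hook reaching 21 mm below the rod's axis.
- flux_jar: Bystander: amber jar with black cap, 48 mm in diameter, 55 mm tall. Origin: centre of its underside.
- driver: Bystander: small black-handled screwdriver lying flat, 150 mm long. Origin: centre of its underside.
- batteries: Bystander: flat black battery holder with two copper-ended cells, 62 by 60 by 24 mm. Origin: centre of its underside.

How it is judged:
On the way, in this order (a step that is already met when the one before it is completed fails the run):
1. the sagging nose is lifted above the lip while still inside the keeper (value of joint bolt above 0.06 rad and value of joint draw below 0.026 m), for 0.05 s.
2. the bolt is drawn back clear of the keeper (value of joint draw above 0.03 m), for 0.1 s.
At the end, for the whole second after the job is handed in: The gate stands open between 0.22 and 0.48 rad (about 13 to 27 degrees) and still (under 0.05 rad/s), the bolt is still drawn more than 30 mm, and the fingers still press on its knob with more than 1 N (value of joint gate between 0.22 and 0.48 rad and value of joint draw above 0.03 m and velocity of joint gate between -0.05 and 0.05 rad/s and contact force between the fingers and knob above 1 N); the arm keeps its last pose, push and grip.
It fails at once if the amber flux jar is moved more than 25 mm (distance of flux_jar from where it was at the start of the episode above 0.025 m).
It fails at once if the screwdriver is moved more than 25 mm (distance of driver from where it was at the start of the episode above 0.025 m).
It fails at once if the battery holder is moved more than 25 mm (distance of batteries from where it was at the start of the episode above 0.025 m).
It also fails if it takes over 35 s, if anything falls off the work surface, if the arm or the gripper's body presses on something with over 40 N, if the wrist force passes 120 N, or if a joint passes its speed limit or range.

## Working session

There is one attempt and no reset: what is moved stays moved. The work goes in short steps, Python scripts to look and compute and a tool call to move; the robot and the scene stay as the last step left them, time stands still between calls to the robot, and variables do not carry over. Pictures are saved under pics/ and viewed, at most 10 in all, crops included, and the job is handed in when it is done.

Besides the shell and the picture viewer there is one more tool, called after "Request:" by a JSON object that holds its "fn" and its "kwargs", one argument or row to a line. send_rows: Moves the arm, as the interface text tells. Its arguments: {"type":"object","properties":{"increments":{"type":"array"},"newtons":{"type":"number"}},"required":["increments"]}

```bash
mkdir -p pics; cat > h.py <<'E'
import numpy as np, cv2
from rig import robot
def world(c,m):
    v,u=np.nonzero(m&(c["range_z"]>0)); z=c["range_z"][v,u]
    K=np.array([[c["fx"],0,c["cx"]],[0,c["fy"],c["cy"]],[0,0,1.]])
    p=cv2.undistortPoints(np.stack([u,v],1).astype(float)[:,None],K,np.array(c["dist_coeffs"]))[:,0]
    X=np.c_[p*z[:,None],z]
    return (X-np.array(c["t"]))@np.array(c["R"]),u,v
def hsv(c): return cv2.cvtColor(c["image"],cv2.COLOR_RGB2HSV)
def red(c):
    h=hsv(c); return ((h[...,0]<8)|(h[...,0]>172))&(h[...,1]>140)&(h[...,2]>60)
def yellow(c):
    h=hsv(c); return (h[...,0]>18)&(h[...,0]<34)&(h[...,1]>130)&(h[...,2]>80)
def save(c,n): cv2.imwrite(f"pics/{n}.png",c["image"][...,::-1])
E
python3 - <<'E'
from h import *
np.set_printoptions(precision=4,suppress=True)
o=robot.get_obs(); print(o["position"],o["tool_rot"],o["grip_width"],o["time"])
ims=[]
for n in ["scene","top"]:
    c=robot.camera(n); save(c,n+"0")
    for nm,f in (("red",red),("yel",yellow)):
        m=f(c).astype(np.uint8); k,l,s,ce=cv2.connectedComponentsWithStats(m)
        for i in range(1,k):
            if s[i,4]>25:
                X,u,v=world(c,l==i)
                if len(X): print(n,nm,s[i],np.median(X,0),np.percentile(X,3,0),np.percentile(X,97,0))
E
```

```text
[0.1925 0.5938 0.2296] [ 0.1562  0.9877 -0.001  -0.0003] 0.08712280329027156 0.0
scene red [  48  115   65   61 2773] [ 0.807  -0.5903  0.0849] [ 0.7235 -0.6695  0.0134] [ 0.8812 -0.539   0.0917]
scene red [134 124  11  18 127] [ 0.6718 -0.495   0.0776] [ 0.6501 -0.5353  0.064 ] [ 0.6876 -0.4709  0.086 ]
scene red [322 202   9  14 105] [0.5713 0.1011 0.1932] [0.5602 0.0902 0.1725] [0.5791 0.1079 0.1982]
scene red [309 208   7   7  31] [0.5682 0.0564 0.1292] [0.5617 0.0523 0.1212] [0.5751 0.0594 0.1374]
scene yel [314 214  71  77 921] [0.5791 0.1635 0.0454] [0.5639 0.0713 0.0204] [0.5926 0.2703 0.1215]
top red [ 540   83   78   73 3323] [ 0.7896 -0.5964  0.0882] [ 0.7188 -0.6767  0.0178] [ 0.8656 -0.5397  0.0928]
top red [535 157  25  19 239] [ 0.6675 -0.5012  0.0774] [ 0.6512 -0.5339  0.009 ] [ 0.6853 -0.4725  0.0868]
top red [299 196  10  10  84] [0.5689 0.0974 0.1959] [0.5587 0.089  0.1004] [0.5927 0.1107 0.199 ]
top yel [228 197  12  13  91] [0.5822 0.2652 0.1189] [0.5759 0.2537 0.0284] [0.5977 0.2756 0.123 ]
top yel [304 207  15   9  67] [0.5614 0.0805 0.1193] [0.5579 0.0692 0.0456] [0.5661 0.0987 0.1264]
top yel [240 208  74   8 190] [0.571  0.1762 0.0287] [0.5616 0.0868 0.0251] [0.5797 0.2574 0.0429]
```

View pics/scene0.png

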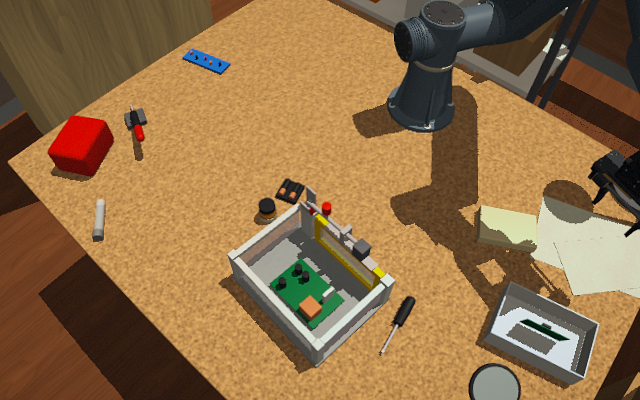

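View pics/top0.png

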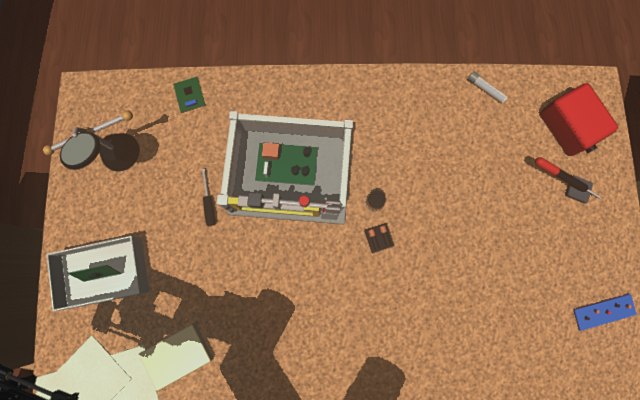

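The knob is at about (327,208) in the scene picture and (304,201) in the top one. The hinge post is at about (232,203) in the top picture, with the jar at (377,198) and the batteries at (379,237). The cage is turned about -0.06 rad. I'll move above the knob.

Request:
{"fn": "send_rows", "kwargs": {
  "increments": [0,0,-0.066,1.88,-2.48,0.4,1,0,0,-0.066,1.88,-2.48,0.4,1,0,0,-0.066,1.88,-2.48,0.4,1,0,0,-0.066,1.88,-2.48,0.4,1,0,0,-0.066,1.88,-2.48,0.4,1,0,0,-0.066,1.88,-2.48,0.4,1,0,0,-0.066,1.88,-2.48,0.4,1,0,0,-0.066,1.88,-2.48,0.4,1,0,0,-0.066,1.88,-2.48,0.4,1,0,0,-0.066,1.88,-2.48,0.4,1,0,0,-0.066,1.88,-2.48,0.4,1,0,0,-0.066,1.88,-2.48,0.4,1,0,0,-0.066,1.88,-2.48,0.4,1,0,0,-0.066,1.88,-2.48,0.4,1,0,0,-0.066,1.88,-2.48,0.4,1,0,0,-0.066,1.88,-2.48,0.4,1,0,0,-0.066,1.88,-2.48,0.4,1,0,0,-0.066,1.88,-2.48,0.4,1,0,0,-0.066,1.88,-2.48,0.4,1,0,0,-0.066,1.88,-2.48,0.4,1]
}}

```text
time: 1.77
position: [0.5693, 0.0971, 0.3103]
tool_rot: [0.73, 0.683, -0.0, -0.0]
ft_force: [0.4, -0.0, 0.3]
grip_width: 0.0868
grip_force: 0.0
```

```bash
python3 - <<'E'
from h import *
from scipy.spatial.transform import Rotation as R
np.set_printoptions(precision=4,suppress=True)
o=robot.get_obs(); M=R.from_quat(o["tool_rot"]).as_matrix(); print(o["position"],M[:,1],M[:,2],o["q"],o["time"])
c=robot.camera("wrist"); save(c,"wrist1")
for nm,f in (("red",red),("yel",yellow)):
    m=f(c).astype(np.uint8); k,l,s,ce=cv2.connectedComponentsWithStats(m)
    for i in range(1,k):
        if s[i,4]>60:
            X,u,v=world(c,l==i)
            if len(X): print(nm,s[i],np.median(X,0),np.percentile(X,3,0),np.percentile(X,97,0))
            T=X[X[:,2]>.192]
            if len(T)>20: print(" knob top",len(T),T.mean(0),T.min(0),T.max(0),(T.min(0)+T.max(0))/2)
# whole-cloud yaw: cage top rim points at z~0.12, gate/rear lines
for n in ("top","scene"):
    c=robot.camera(n); X,u,v=world(c,np.ones((400,640),bool))
    s=(X[:,0]>.5)&(X[:,0]<.9)&(X[:,1]>-.05)&(X[:,1]<.4)&(abs(X[:,2]-.12)<.008)
    r=cv2.minAreaRect(X[s][:,:2].astype(np.float32)); print(n,s.sum(),r, cv2.boxPoints(r).tolist())
E
```

```text
[0.5693 0.0971 0.3103] [ 0.9978 -0.0664 -0.0011] [-0.0011  0.0001 -1.    ] [-0.0246  0.381   1.4536  0.0001  1.3081  0.0419] 1.7667
red [300 176  27  31 643] [0.5695 0.0998 0.1949] [0.5605 0.0893 0.1796] [0.578  0.1092 0.1963]
 knob top 570 [0.5692 0.0993 0.195 ] [0.5593 0.0887 0.1921] [0.5795 0.1096 0.1973] [0.5694 0.0992 0.1947]
red [300 214   6  13  65] [0.5571 0.0576 0.1343] [0.555  0.0532 0.1238] [0.5591 0.0609 0.1394]
top 377 ((0.6727399230003357, 0.1444540023803711), (0.29878246784210205, 0.2291036695241928), 84.55059814453125) [[0.5445185899734497, 0.006616547703742981], [0.7725868225097656, -0.01514066755771637], [0.8009612560272217, 0.2822914719581604], [0.5728930234909058, 0.30404865741729736]]
scene 1565 ((0.6733850836753845, 0.1444181352853775), (0.295716792345047, 0.23017416894435883), 84.16053009033203) [[0.5438518524169922, 0.009036153554916382], [0.7728315591812134, -0.014382153749465942], [0.8029183149337769, 0.2798001170158386], [0.5739386081695557, 0.30321842432022095]]
```

View pics/wrist1.png

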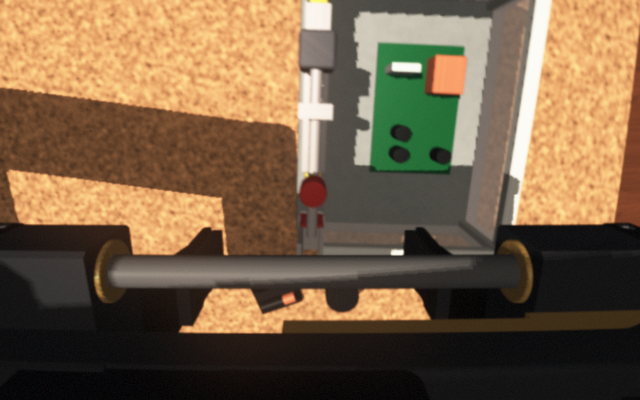

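The wrist picture shows the knob centred at (313,191) with free space on both sides. Its top is at (0.569, 0.099, 0.197), and the cage yaw comes to -0.098. Next I'll turn slightly, descend and grip.

Request:
{"fn": "send_rows", "kwargs": {
  "increments": [0,0,-0.016,0,0.1,-2,0.8,0,0,-0.016,0,0.1,-2.5,0.7,0,0,0,0,0,-2.5,0.6,0,0,0,0,0,-2,0.6,0,0,0,0,0,-1.5,0.6,0,0,0,0,0,-1.5,0.6,0,0,0,0,0,-1,0.6,0,0,0,0,0,-0.5,0.6,0,0,0,0,0,0,0.6,0,0,0,0,0,0,0.4,0,0,0,0,0,0,0.2,0,0,0,0,0,0,0.0,0,0,0,0,0,0,0,0,0,0,0,0,0,0,0,0,0,0,0,0,0,0,0,0,0,0,0,0],
  "newtons": 25
}}

```text
time: 3.25
position: [0.5687, 0.1004, 0.1758]
tool_rot: [0.74, 0.673, -0.0, -0.0]
ft_force: [0.2, -0.9, 0.9]
grip_width: 0.0211
grip_force: 25.0
```

Gripped at 21 mm. Now the lift: 13 mm up with about 5 mm of arc towards the hinge.

Request:
{"fn": "send_rows", "kwargs": {
  "increments": [0,0,0,0.005,0.05,0.2,0,0,0,0,0.005,0.05,0.2,0,0,0,0,0.005,0.05,0.2,0,0,0,0,0.01,0.1,0.2,0,0,0,0,0.01,0.1,0.3,0,0,0,0,0.01,0.1,0.2,0,0,0,0,0,0,0,0,0,0,0,0,0,0,0,0,0,0,0,0,0,0]
}}

```text
time: 4.0
position: [0.5691, 0.1049, 0.1885]
tool_rot: [0.74, 0.673, -0.0, -0.0]
ft_force: [-1.6, -1.9, -1.7]
grip_width: 0.0215
grip_force: 25.0
```

```bash
python3 - <<'E'
from h import *
c=robot.camera("scene"); cv2.imwrite("pics/lift.png",cv2.resize(c["image"][180:260,280:400,::-1],None,fx=6,fy=6,interpolation=cv2.INTER_CUBIC))
o=robot.get_obs(); print(o["position"],o["ft_force"],o["moment"],o["grip_width"])
E
```

```text
[0.56910742 0.10488597 0.18844799] [-0.37057863 -1.86584549 -1.58930746] [-0.59132985  0.19787485  0.08823585] 0.02129727860262877
```

View pics/lift.png

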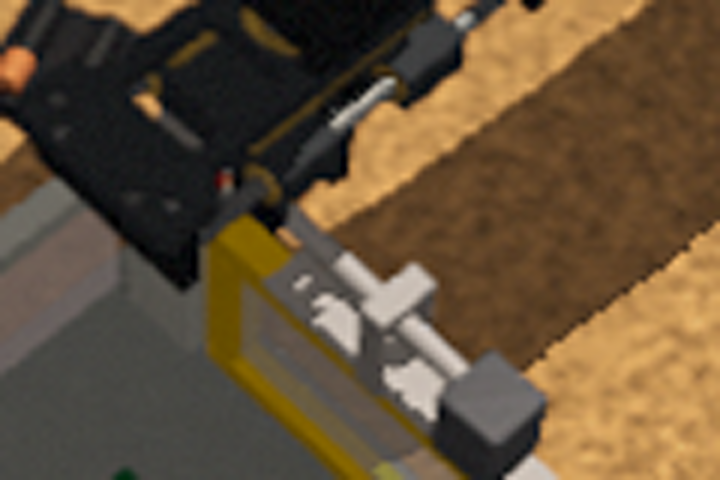

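The crop hides the knob behind the gripper, but the rod at (330,250) rises from the tail block at (495,400). The downward force of about 1.6 N fits a lifted bolt. I'll draw a first part and check the force.

Request:
{"fn": "send_rows", "kwargs": {
  "increments": [0,0,0,0.02,0.2,0.05,0,0,0,0,0.03,0.3,0,0,0,0,0,0.03,0.3,0,0,0,0,0,0.03,0.3,0,0,0,0,0,0.04,0.4,0,0,0,0,0,0,0,0,0]
}}

```text
time: 4.55
position: [0.5707, 0.1211, 0.189]
tool_rot: [0.74, 0.673, 0.0, -0.0]
ft_force: [-1.5, 0.2, -3.4]
grip_width: 0.0212
grip_force: 25.0
```

Request:
{"fn": "send_rows", "kwargs": {
  "increments": [0,0,0,0.04,0.4,0,0,0,0,0,0.04,0.4,0,0,0,0,0,0.04,0.4,0,0,0,0,0,0.04,0.4,0,0,0,0,0,0.03,0.3,0,0,0,0,0,0.03,0.3,0,0,0,0,0,0,0,0,0]
}}

```text
time: 5.13
position: [0.573, 0.1429, 0.189]
tool_rot: [0.74, 0.673, 0.0, -0.0]
ft_force: [-1.0, -0.1, -3.0]
grip_width: 0.0211
grip_force: 25.0
```

Request:
{"fn": "send_rows", "kwargs": {
  "increments": [0,0,0,0.01,0.1,0,0,0,0,0,0.01,0.1,0,0,0,0,0,0,0,0,0]
}}

```text
time: 5.38
position: [0.5731, 0.1435, 0.1891]
tool_rot: [0.74, 0.673, -0.001, 0.0]
ft_force: [-2.4, -3.8, -2.0]
grip_width: 0.0215
grip_force: 25.0
```

Request:
{"fn": "send_rows", "kwargs": {
  "increments": [0,0,0,0.01,0.1,0,0,0,0,0,0.01,0.1,0,0,0,0,0,0,0,0,0]
}}

```text
time: 5.63
position: [0.5733, 0.1437, 0.1893]
tool_rot: [0.74, 0.673, -0.002, 0.001]
ft_force: [-2.8, -8.5, -0.1]
grip_width: 0.0212
grip_force: 25.0
```

```bash
python3 - <<'E'
from h import *
c=robot.camera("scene"); cv2.imwrite("pics/drawn.png",cv2.resize(c["image"][180:260,280:400,::-1],None,fx=6,fy=6,interpolation=cv2.INTER_CUBIC))
o=robot.get_obs(); print(o["position"],o["ft_force"],o["moment"],o["grip_width"])
E
```

```text
[0.57326768 0.14364814 0.18933994] [-1.98162917 -8.98762799 -0.0919306 ] [-1.64259969  0.63793654  0.09158296] 0.021285011877996883
```

View pics/drawn.png

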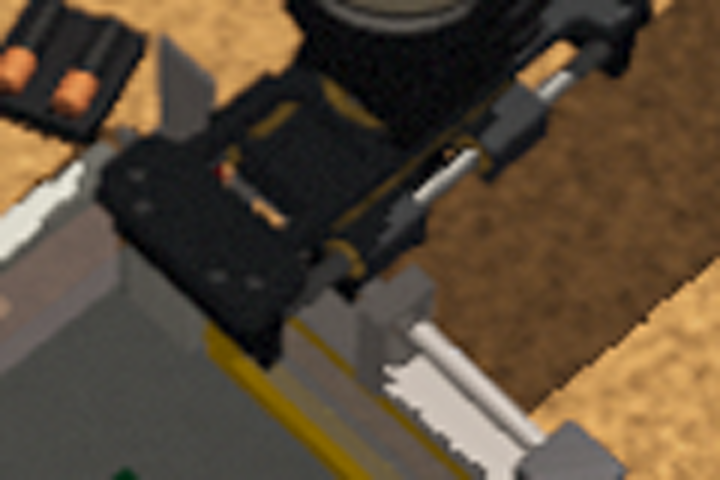

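The tail block has moved back to (570,450), and the force rises without any motion, so the bolt is at its stop. I'll release part of the preload and swing the gate along its arc, first half.

Request:
{"fn": "send_rows", "kwargs": {
  "increments": [0,0,0,-0.01,-0.15,0,0,0,0,-0.035,-0.46,0.05,0,0,0,0,-0.035,-0.46,0.07,0,0,0,0,-0.035,-0.46,0.08,0,0,0,0,-0.035,-0.45,0.1,0,0,0,0,-0.035,-0.45,0.12,0,0,0,0,0,0,0,0,0],
  "newtons": 30
}}

```text
time: 6.27
position: [0.5515, 0.1475, 0.1897]
tool_rot: [0.796, 0.605, 0.001, 0.002]
ft_force: [1.5, -5.7, -1.5]
grip_width: 0.0213
grip_force: 30.0
```

Request:
{"fn": "send_rows", "kwargs": {
  "increments": [0,0,-0.035,-0.45,0.13,0,0,0,0,-0.035,-0.44,0.15,0,0,0,0,-0.035,-0.44,0.16,0,0,0,0,-0.035,-0.43,0.18,0,0,0,0,-0.035,-0.42,0.19,0,0,0,0,0,0,0,0,0,0,0,0,0,0,0,0,0,0,0,0,0,0,0,0,0,0,0,0,0,0]
}}

```text
time: 7.02
position: [0.5308, 0.1547, 0.19]
tool_rot: [0.845, 0.534, 0.001, 0.003]
ft_force: [-0.1, -7.8, -0.9]
grip_width: 0.0209
grip_force: 30.0
```

```bash
python3 - <<'E'
from h import *
np.set_printoptions(precision=4,suppress=True)
o=robot.get_obs(); print(o["position"],o["ft_force"],o["moment"],o["grip_width"],o["grip_force"],o["joint_velocities"])
c=robot.camera("scene"); X,u,v=world(c,yellow(c))
X=X[(X[:,0]>.48)&(X[:,0]<.62)&(X[:,1]>0.03)&(X[:,1]<.3)&(X[:,2]>.01)]
d=cv2.fitLine(X[:,:2].astype(np.float32),cv2.DIST_HUBER,0,.01,.01).ravel(); print(len(X),d,np.arctan(d[0]/d[1])-.098,np.percentile(X,2,0),np.percentile(X,98,0))
cv2.imwrite("pics/open.png",cv2.resize(c["image"][170:290,250:410,::-1],None,fx=5,fy=5,interpolation=cv2.INTER_CUBIC))
E
```

```text
[0.5308 0.1547 0.19  ] [-0.1284 -7.8104 -0.9171] [-1.7054  0.0838  0.1425] 0.020918051822342916 29.999254876747727 [ 0.0014 -0.0001  0.0007  0.0017 -0.0025 -0.0005]
681 [0.3678 0.9299 0.5567 0.1938] 0.27865934 [0.5103 0.0848 0.02  ] [0.5894 0.2724 0.2807]
```

View pics/open.png

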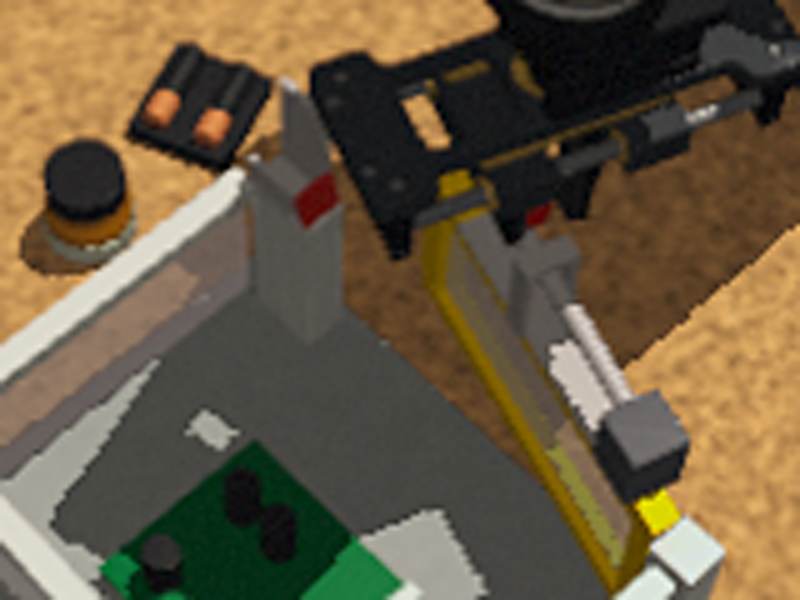

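The gate stands open, with the keeper's red lip free at (315,200), the knob at (537,213) still between the fingers, and the tail block at its stop near the hinge. The opening is about 0.3 rad, and the arm is still. Handing in.

```bash
python3 -c "
from rig import robot
print(robot.hand_in())"
```

```text
the job is handed in; nothing more can be done
None
```

I lifted the bolt over the lip, drew it back to its stop and pulled the gate open to about 0.3 rad (17–19 degrees). The gripper still holds the knob at 30 N. I handed the job in at about 7 s, but no verdict came back.

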